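# Latch the mixer case

## Robot

A 6-joint arm with a two-finger parallel gripper is mounted at the origin on a cart in front of the work surface, level with it; the furniture and walls round the work are solid. World frame = base frame: x ahead of the robot, y to its left, z up, the work surface at z = 0. Lengths are in m, angles in rad, forces in N, time in s.
With the tool pointing down it reaches from about 0.35 to 0.85 m from the base axis. Payload 8.1 kg.
Tool frame: the origin (TCP) lies between the finger pads; the fingertips stand 25 mm ahead of it and the grasp point (between the pads) lies 6 mm ahead of it (env.nose_length is the distance from the TCP to the fingertips, in m); z points along the fingers, y is the line along which they close (so a half turn about z gives the same grasp; the last joint's range is limited). The gripper opens to 93 mm and grips with 3 to 60 N. Pads are 15 mm wide; open, the fingers measure 128 mm over their backs; the gripper's body (75 mm by 188 mm) begins 65 mm behind the grasp point.
Start: joints at [-1.422, 0.13, 1.488, -0, 1.523, -0.085], TCP at [0.139, -0.584, 0.213] pointing down, gripper open.
Joint ranges: [-2.96, 2.96], [-0.89, 2.26], [0.02, 2.5], [-1.34, 4.48], [0, 2.73], [-2.66, 2.66]. Speed limits (rad/s): [2.39, 2.39, 2.79, 3.14, 3.14, 3.14].

## Interface

Orientations are given as a rotation vector (axis times angle).
In Python, from plant import env, eyes gives the robot as it stands. The module is installed in compiled form; this text tells all that it offers.
- The arm moves only by the tool apply_moves, never from a script. Its argument "deltas" is a list of rows, each a list of 3 entries, a list of its own where there are three numbers: the turn, a rotation vector about the tool's x, y, z in units of 8 degrees (1.0 is 8 degrees), then the shift along the tool's x, y, z in units of 30 mm (1.0 is 30 mm), then the closure, from 0 (fully open) to 1 (shut). A call has 1 to 10 rows; each row shifts and turns the commanded pose from where the row before left it, along the tool's axes as they then stand; what a row does not reach is not made up. A row lasts 1/8 s, in which the tool goes at most 62.5 mm and 10.7 degrees, less where a joint would pass 70% of its speed; a pose out of reach is approached as far as the arm can. A call is refused whole if a number of a shift passes 1 or a number of a turn 1, either way. A call with a gripper value outside its range is refused whole. The fingers move at their own pace and stop on an object; the grip force is fixed at half the most. Time passes only in rows, so rows that do not move let the fingers close. It gives the time, the measured TCP pose, the force, the opening and the grip force at its end, in the units of the state.
- env.read_state(): the state, without advancing time (a new reading comes with each control period).
- eyes.get_image(name): name is "scene" or "top" or "wrist"; returns the picture (480x640x3 uint8, red, green, blue); there is no depth.
- eyes.calibration(name): a dict with "fovy" (degrees; the focal length in pixels is half the picture's height over the tangent of half this angle, whatever the lens; pixels are square), "cx", "cy" (the principal point, pixels), "k1" (the pictures are not rectified: a ray, as slopes to the right and down, at radius r is drawn at 1 + k1 r^2 times it, then the intrinsics apply), "world_from_camera" (4x4, takes a point from camera to world coordinates). Camera axes: x right, y down, z forward; pixel columns grow to the right and rows downward; lengths in m; the calibration is good to about 2 mm. A picture is of the moment at which its call begins: read the wrist's pose just before it. calibration takes no time and is no camera call; for the wrist camera it gives the pose at the moment of the call.
- env.finish_job(): hands the job in; it is judged then, once.
The state is a dict: "clock": time; "qpos": joint angles; "joint_vel": joint speeds; "joint_torque": joint torques, N m; "tcp_pos": TCP position; "eef_rot": TCP orientation; "wrist_force": force on the tool from outside, world axes, zero at the start; "torque": the same for the moment, N m; "gripper_width": opening from 0.0 (shut) to 1.0 (fully open); "gripper_force": force on a finger pad.
Only numpy, scipy, OpenCV 4.12 (cv2) and the standard library are available. Lean on these libraries where they do the work, as an engineer would, in place of code of your own. Each camera call takes 0.05 s, during which the arm holds its last target. There are 200 camera calls.

## Task

The grey case standing on the worktop is ajar. Hook its steel latch loop over the keeper on the far half, letting the loop's bar down into the keeper's channel without forcing it, then push the lever over toward you until it snaps past centre and lies fully down, so that the latch holds the case shut. Push the lever gently, and leave everything round the case where it stands.

Things in the scene. Friction and masses are not known exactly. Their poses are not given: they have to be found in the camera images.
- case: Grey plastic hard case standing upright, fixed: 165 (x) x 200 (y) x 118 mm high. Origin on the worktop under the middle of the seam; x points from the near half (lever, 100 mm thick) to the far half (keeper, 66 mm), y along the seam, z up. The draw latch lies along x on the top face, at y = 0.
- far_half (a joint): Opening of the far half about its hinge along the bottom of the seam, rad: 0 = shut; starts ajar at 0.02 to 0.055 (gap of 2 to 6 mm at the top). Stiff: about 4 N at the top moves it. The latch draws it shut.
- keeper_mark (a point): On the far half's top face, 16 mm past the seam. The keeper here is a steel channel 28 mm wide in y: floor 3 mm, both lips 11 mm above this point. Near lip's crown 18 mm deep, then the 9 mm channel, then a 5 mm far lip. A screw sets the keeper up to 6 mm nearer or farther (not measured); at its middle setting the bar's centre drops in at +1 to +4 mm along x. Bar on top of a lip: at most 12 N.
- lever (a joint): Latch lever's angle about its pivot (along the case's y), rad: 0 = fully down, handle flat toward the case's -x; pi/2 = upright; more leans over the far half; limit 2.4. Starts at 0.55 to 0.7, stays where left (0.7 N at the tip moves it) and follows when the loop is pulled. Once hooked, the toggle point is near 0.24: above it the loop's spring drives the lever open, below it drives it down to 0.
- lever_pivot (a point): The lever's pivot, 34 mm on the near side of the seam and 11 mm above the top face. The loop hangs on the lever 20 mm from it, at a point that, with the lever down, lies 0.14 rad below the handle's direction, and turns with the lever.
- lever_tip (a point): Beaded end of the lever's steel handle, 60 mm from the pivot; handle 24 mm wide, 5 mm thick. Once hooked, pushing it shut takes up to about 4 to 14 N here, falling away past the toggle point; the fingers may put at most 20 N on the handle.
- loop_bar (a point): Middle of the loop's cross bar: steel, 6 mm thick, 46 mm long along y, 61 mm from the loop's pivot on the lever. The loop swings freely and may be drawn out up to 20 mm against its spring (6 N per mm). Starts lying on the keeper's near crown, short of the channel. Its x points from lever to bar. In the channel its centre is 6 mm above keeper_mark, on a lip 14 mm: a drop of 8 mm to feel for.
- loop_tab (a point): Grip point of the loop's black finger tab, which stands on the middle of the bar: 10 x 10 mm, 35 mm tall, its top 10 mm above this point; the point is 34 mm above and 4 mm beyond the bar's centre in the loop's frame. Pinch it from above along the case's y; it may turn between the pads.
- spice_jar: bystander: spice jar, 44 mm across, 109 mm tall, by the left end of the case
- tall_cup: bystander: patterned cup, 81 mm across, 121 mm tall, by the right end of the case
- pasta_jar: bystander: glass jar with a lid, 65 mm across, 99 mm tall, near left
- tea_mug: bystander: mug, 82 x 112 x 94 mm, far left
- tomato_tin: bystander: tin, 101 mm across, 118 mm tall, near right

How it is judged:
On the way:
1. the loop's bar is down in the keeper's channel while the lever is still up (z of loop_bar in the frame of keeper_mark below 0.008 m and x of loop_bar in the frame of keeper_mark between -0.0075 and 0.0115 m and value of joint lever above 0.5 rad), for 0.2 s.
At the end, for the whole second after the job is handed in: The lever lies fully down (below 0.06 rad), the far half is drawn shut (below 0.01 rad), and the bar is in the keeper's channel (less than 9 mm above keeper_mark, not more than 9 mm short of it) and pulls on the keeper with more than 6 N (value of joint lever below 0.06 rad and value of joint far_half below 0.01 rad and z of loop_bar in the frame of keeper_mark below 0.009 m and x of loop_bar in the frame of keeper_mark above -0.009 m and contact force between loop and far_half above 6 N); the robot touches nothing.
It fails at once if the bar is pressed on top of one of the keeper's lips with more than 12 N (contact force between loop and keeper_c1 above 12 N or contact force between loop and keeper_c3 above 12 N).
It fails at once if the fingers put more than 20 N on the lever's handle (contact force between the fingers and lever_c0 above 20 N or contact force between the fingers and lever_c1 above 20 N).
It fails at once if a bystander is moved by more than 20 mm (distance of any of spice_jar, tall_cup, pasta_jar, tea_mug, tomato_tin from where it was at the start of the episode above 0.02 m).
It also fails if it takes over 72 s, if anything falls off the work surface, if the arm or the gripper's body presses on something with over 40 N, if the wrist force passes 120 N, or if a joint passes its speed limit or range.

## Working session

There is one attempt and no reset: what is moved stays moved. The work goes in short steps, Python scripts to look and compute and a tool call to move; the robot and the scene stay as the last step left them, time stands still between calls to the robot, and variables do not carry over. Pictures are saved under pics/ and viewed, at most 10 in all, crops included, and the job is handed in when it is done.

Besides the shell and the picture viewer there is one more tool, called after "Emit:" as a command line: name --argument value ..., lists and objects as JSON in quotes. apply_moves: Moves the arm, as the interface text tells. Its arguments: {"type":"object","properties":{"deltas":{"type":"array","items":{"type":"array"}}},"required":["deltas"]}

```bash
mkdir -p pics; cat > h.py <<'E'
import numpy as np, cv2
from plant import env, eyes
from scipy.spatial.transform import Rotation as R
def ray(c,u,v):
    f=240/np.tan(np.radians(c["fovy"])/2)
    d=np.array([(u-c["cx"])/f,(v-c["cy"])/f]); s=d.copy()
    for _ in range(20): s=d/(1+c["k1"]*(s@s))
    T=np.array(c["world_from_camera"]); r=T[:3,:3]@np.array([*s,1]); return T[:3,3],r/np.linalg.norm(r)
def onz(c,u,v,z):
    o,r=ray(c,u,v); return o+r*(z-o[2])/r[2]
def tri(c1,p1,c2,p2):
    a,r=ray(c1,*p1); b,s=ray(c2,*p2)
    t=np.linalg.lstsq(np.c_[r,-s],b-a,rcond=None)[0]
    P,Q=a+r*t[0],b+s*t[1]; return (P+Q)/2,np.linalg.norm(P-Q)
def proj(c,P):
    f=240/np.tan(np.radians(c["fovy"])/2)
    T=np.linalg.inv(np.array(c["world_from_camera"])); p=T[:3,:3]@np.asarray(P)+T[:3,3]; s=p[:2]/p[2]
    s=s*(1+c["k1"]*(s@s)); return np.array([c["cx"],c["cy"]])+f*s
def snap(n,name): 
    im=eyes.get_image(n); cv2.imwrite(f"pics/{name}.png",im[:,:,::-1]); return im
E
python3 - <<'E'
from h import *
for n in ("scene","top"):
    snap(n,n+"0"); c=eyes.calibration(n); print(n,c["fovy"],c["cx"],c["cy"],c["k1"],np.round(c["world_from_camera"],3).tolist())
s=env.read_state(); print(s["clock"],s["tcp_pos"],s["eef_rot"],s["gripper_width"])
E
```

```text
scene 52.0000558419822 321.4339527185599 236.00854756663162 -0.11640208654018781 [[-0.502, -0.717, 0.483, -0.096], [-0.865, 0.414, -0.284, 0.366], [0.004, -0.56, -0.828, 1.204], [0.0, 0.0, 0.0, 1.0]]
top 45.675091778250085 322.8174867136755 238.69363999090947 -0.10597711350080506 [[0.004, -0.981, 0.196, 0.259], [-1.0, -0.004, 0.003, 0.02], [-0.002, -0.196, -0.981, 1.539], [0.0, 0.0, 0.0, 1.0]]
0.1 [ 0.13894042 -0.58316658  0.2117993 ] [-3.11853795e+00 -3.66155061e-01  1.09766986e-04] 0.9977676863294543
```

View pics/scene0.png

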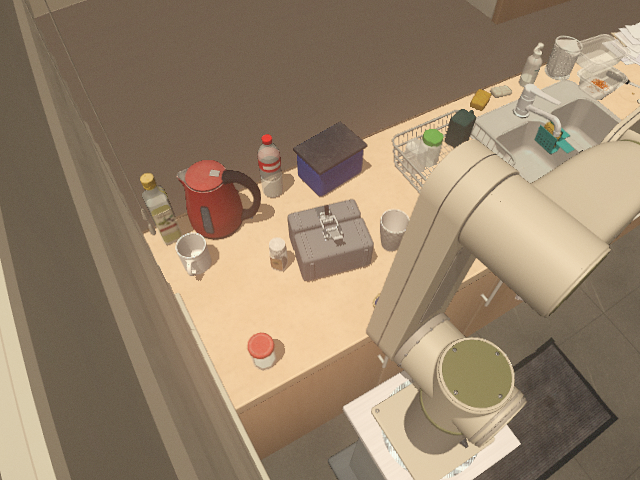

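View pics/top0.png

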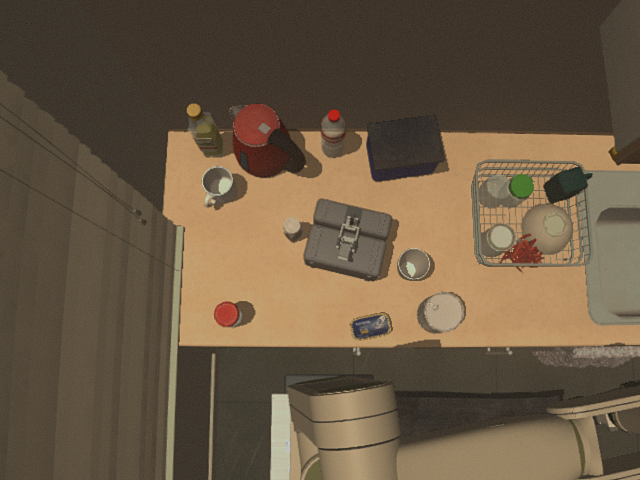

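The case sits at top (348,238) and scene (330,238), with the tall cup to its right and the spice jar to its left. Next I'll zoom in on the latch.

```bash
python3 - <<'E'
from h import *
a=cv2.imread("pics/scene0.png")[190:290,275:385]; b=cv2.imread("pics/top0.png")[190:290,295:405]
f=lambda x:cv2.resize(x,None,fx=3.6,fy=5.4*2/3,interpolation=cv2.INTER_CUBIC)
cv2.imwrite("pics/z0.png",np.hstack([f(a),f(b)])); print(f(a).shape)
c=eyes.calibration("top")
for p in [(317,201),(393,215),(379,280),(304,263)]: print(p,onz(c,*p,.118).round(3))
E
```

```text
(360, 396, 3)
(317, 201) [0.641 0.04  0.118]
(393, 215) [ 0.605 -0.156  0.118]
(379, 280) [ 0.437 -0.117  0.118]
(304, 263) [0.48  0.071 0.118]
```

View pics/z0.png

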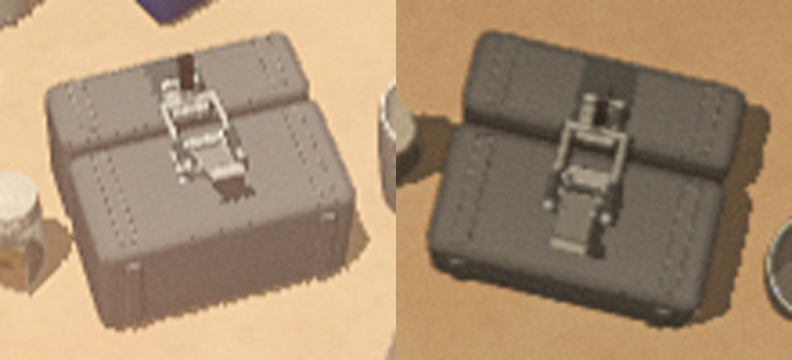

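The crop shows the case yawed about -12°. The loop bar is near top (350,225), the handle tip near (343,258), and the dark tab stands over the keeper. I'll move the wrist camera above it.

Emit:
apply_moves --deltas '[[[0,0,0.8],[0,0,-1],0],[[0,0,0.8],[0,0,-1],0],[[0,0,0.8],[0,0,-1],0],[[0,0,0.8],[0,0,-1],0],[[0,0,0],[0.4,-1,-1],0],[[0,0,0],[0.4,-1,0],0],[[0,0,0],[0.4,-1,0],0],[[0,0,0],[0.4,-1,0],0],[[0,0,0],[0.4,-1,0],0],[[0,0,0],[0.4,-1,0],0]]'

```text
clock: 1.35
tcp_pos: [0.2478, -0.4219, 0.3623]
eef_rot: [-3.123, 0.334, 0.001]
wrist_force: [0.6, 0.4, -0.7]
gripper_width: 0.998
gripper_force: 0.0
```

Emit:
apply_moves --deltas '[[[0,0,0],[0.4,-1,0],0],[[0,0,0],[0.4,-1,0],0],[[0,0,0],[0.4,-1,0],0],[[0,0,0],[0.4,-1,0],0],[[0,0,0],[0.4,-1,0],0],[[0,0,0],[0.4,-1,0],0],[[0,0,0],[0.4,-1,0],0],[[0,0,0],[0.4,-1,0],0],[[0,0,0],[0.4,-1,0],0],[[0,0,0],[0.4,-1,0],0]]'

```text
clock: 2.6
tcp_pos: [0.4285, -0.1541, 0.3623]
eef_rot: [-3.124, 0.334, 0.001]
wrist_force: [0.6, -0.3, -0.3]
gripper_width: 1.002
gripper_force: 0.0
```

Emit:
apply_moves --deltas '[[[0,0,0],[0,-1,0],0],[[0,0,0],[0,-1,0],0],[[0,0,0],[0,-1,0],0],[[0,0,0],[0,-0.5,0],0],[[0,0,0],[0,0,0],0]]'

```text
clock: 3.22
tcp_pos: [0.4504, -0.052, 0.3625]
eef_rot: [3.124, -0.331, -0.001]
wrist_force: [0.4, 0.3, -0.4]
gripper_width: 1.0
gripper_force: 0.0
```

```bash
python3 - <<'E'
from h import *
s=env.read_state(); print(s["clock"],s["tcp_pos"],s["eef_rot"])
c=eyes.calibration("wrist"); snap("wrist","w1"); print(c["fovy"],np.round(c["world_from_camera"],3).tolist())
E
```

```text
3.225 [ 0.4503572  -0.05204357  0.36251939] [ 3.12391048e+00 -3.31418099e-01 -7.04829003e-04]
63.65797423045206 [[-0.209, -0.935, -0.285, 0.529], [-0.978, 0.2, 0.062, -0.069], [-0.001, 0.292, -0.956, 0.534], [0.0, 0.0, 0.0, 1.0]]
```

View pics/w1.png

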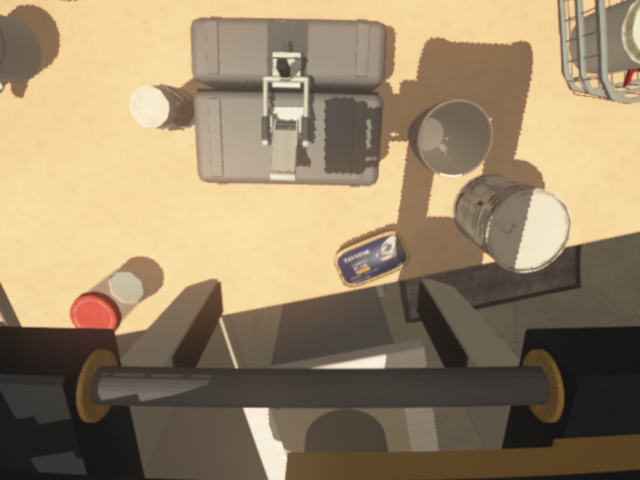

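The wrist view shows the case squarely in the upper part, around (290,100). The handle end is at about (284,178), the bar at about (288,75), the tab top at about (288,50), and the lever pivots at about (265,128) and (308,122). I'll enlarge the latch.

```bash
python3 - <<'E'
from h import *
a=cv2.imread("pics/w1.png")[30:195,180:400]
a=cv2.resize(a,None,fx=3.6,fy=3.6,interpolation=cv2.INTER_CUBIC); a=cv2.convertScaleAbs(a,alpha=1.3)
cv2.imwrite("pics/w1z.png",a); print(a.shape)
E
```

```text
(594, 792, 3)
```

View pics/w1z.png

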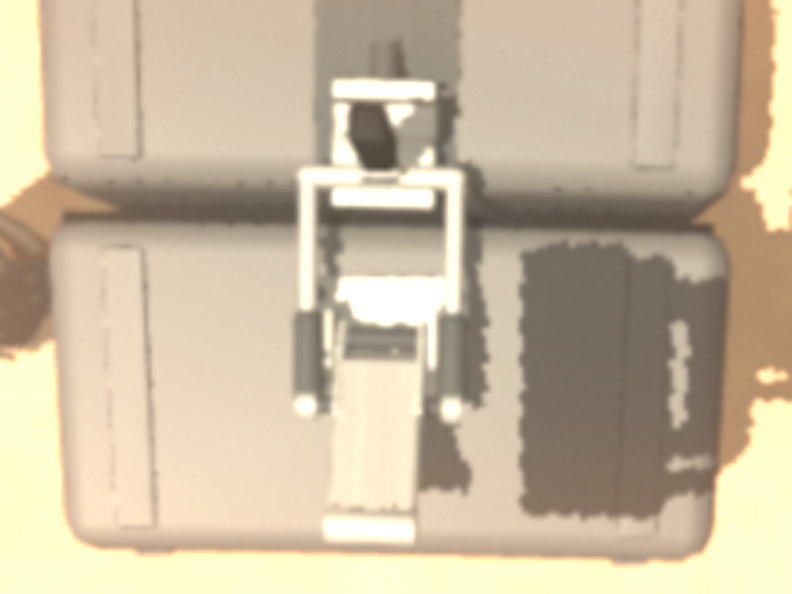

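Zoomed view: bar at zoom (382,178), far lip (384,88), near crown front edge (384,198), tab top about (371,118), handle bead (370,528), seam edge at row 220. Converting these to world points.

```bash
python3 - <<'E'
from h import *
c=eyes.calibration("wrist")
z=lambda u,v:(180+u/3.6,30+v/3.6)
yaw=None
L=onz(c,*z(60,400),.1);
pts=dict(barL=(298,176,.132),bar=(382,178,.132),barR=(465,175,.132),farlipL=(333,88,.129),farlipR=(437,88,.129),crownfront=(384,203,.129),crownback=(384,168,.129),tabtop=(371,118,.174),seam=(384,215,.115),nearedge=(384,548,.11),farL=(45,150,.11),pivL=(305,404,.129),pivR=(450,406,.129),handle=(370,528,.129+.06*np.sin(.62)),lL=(50,280,.112),lR=(725,280,.112))
W={k:onz(c,*z(u,v),h) for k,(u,v,h) in pts.items()}
for k,v in W.items(): print(k,v.round(4))
for a,b in(("barL","barR"),("farlipL","farlipR"),("pivL","pivR"),("lL","lR"),("bar","handle")):
    d=W[b]-W[a]; print(a,b,np.linalg.norm(d[:2]).round(4),np.degrees(np.arctan2(d[1],d[0])).round(1))
s=env.read_state(); print(R.from_rotvec(s["eef_rot"]).as_matrix().round(3))
# tab from top & scene
im=cv2.imread("pics/top0.png"); im2=cv2.imread("pics/scene0.png")
t=np.array([W["tabtop"]][0]); print(proj(eyes.calibration("top"),t),proj(eyes.calibration("scene"),t), proj(eyes.calibration("top"),W["bar"]),proj(eyes.calibration("top"),W["handle"]))
E
```

```text
barL [ 0.5763 -0.0228  0.132 ]
bar [ 0.5708 -0.045   0.132 ]
barR [ 0.5668 -0.0673  0.132 ]
farlipL [ 0.5965 -0.0372  0.129 ]
farlipR [ 0.5904 -0.0647  0.129 ]
crownfront [ 0.5647 -0.0439  0.129 ]
crownback [ 0.5736 -0.046   0.129 ]
tabtop [ 0.5805 -0.0482  0.174 ]
seam [ 0.5627 -0.0422  0.115 ]
nearedge [ 0.4689 -0.0194  0.11  ]
farL [0.6018 0.0491 0.11  ]
pivL [ 0.5166 -0.0093  0.129 ]
pivR [ 0.5073 -0.0496  0.129 ]
handle [ 0.4826 -0.0234  0.1639]
lL [0.5667 0.0575 0.112 ]
lR [ 0.5248 -0.1348  0.112 ]
barL barR 0.0454 -102.0
farlipL farlipR 0.0281 -102.4
pivL pivR 0.0414 -103.0
lL lR 0.1967 -102.3
bar handle 0.0909 166.2
[[ 0.978 -0.211 -0.   ]
 [-0.211 -0.978 -0.   ]
 [-0.     0.    -1.   ]]
[352.291438   219.18561726] [327.00005637 205.81667573] [350.25269345 226.6891248 ] [342.18936839 259.10290171]
```

The measurements agree with the given sizes: bar 45.4 mm, keeper 28.1 mm, case 197 mm, yaw -12.3°, and the tool is aligned. Along the case's x (s), the bar is at 0.567 and the channel centre at about 0.5835. The tab grip point is at s≈0.575, z≈0.166. I'll move above the tab.

Emit:
apply_moves --deltas '[[[0,0,0],[1,-0.3,0],0],[[0,0,0],[1,-0.3,0],0],[[0,0,0],[1,-0.3,0],0],[[0,0,0],[1,-0.16,0.5],0],[[0,0,0],[0.12,0,1],0],[[0,0,0],[0,0,1],0],[[0,0,0],[0,0,1],0],[[0,0,0],[0,0,1],0],[[0,0,0],[0,0,0.5],0],[[0,0,0],[0,0,0],0]]'

```text
clock: 4.53
tcp_pos: [0.5771, -0.0482, 0.2117]
eef_rot: [3.124, -0.335, -0.004]
wrist_force: [0.4, -0.2, 0.8]
gripper_width: 0.997
gripper_force: 0.0
```

```bash
python3 - <<'E'
from h import *
c=eyes.calibration("wrist"); snap("wrist","w2"); s=env.read_state(); p=s["tcp_pos"]
ex=np.array([.978,-.211]);ey=np.array([.211,.978])
print(p,"s,l",p[:2]@ex,p[:2]@ey); print(np.round(c["world_from_camera"],3).tolist())
q=ex*.5774+ey*.077
print("tabtop",proj(c,[*q,.175]))
E
```

```text
[ 0.57789951 -0.04813238  0.21310412] s,l 0.5753416527254633 0.0748633298943957
[[-0.212, -0.934, -0.287, 0.657], [-0.977, 0.202, 0.063, -0.066], [-0.001, 0.294, -0.956, 0.383], [0.0, 0.0, 0.0, 1.0]]
tabtop [315.25861265 257.11102856]
```

View pics/w2.png

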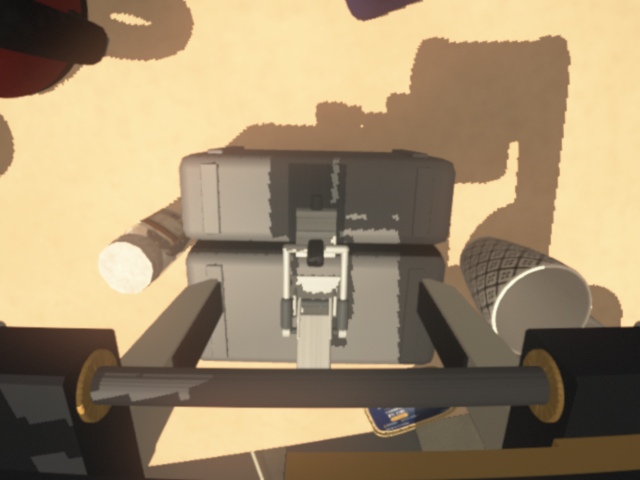

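The tab stands centred at (315,252) between the fingers, within 0.2 mm laterally and a few mm in row of the prediction (315,257). I'll descend and grip.

Emit:
apply_moves --deltas '[[[0,0,0],[0,-0.06,0.5],0],[[0,0,0],[0,0,0.5],0],[[0,0,0],[0,0,0.38],0],[[0,0,0],[0,0,0],0.5],[[0,0,0],[0,0,0],0.8],[[0,0,0],[0,0,0],1],[[0,0,0],[0,0,0],1],[[0,0,0],[0,0,0],1],[[0,0,0],[0,0,0],1]]'

```text
clock: 5.7
tcp_pos: [0.5783, -0.0458, 0.1714]
eef_rot: [3.124, -0.334, 0.0]
wrist_force: [-0.6, -0.8, 0.6]
gripper_width: 0.404
gripper_force: 0.0
```

```bash
cat > k.py <<'E'
import numpy as np
P=np.array([.525,.129])
def loop(s,z):  # bar -> lever angle, tilt, grip pt
    d=P-[s,z]; D=np.hypot(*d)
    from scipy.optimize import brentq
    f=lambda a:np.hypot(*(P+.02*np.array([-np.cos(a-.14),np.sin(a-.14)])-[s,z]))-.061
    try:a=brentq(f,.2,2.6)
    except Exception: return None
    H=P+.02*np.array([-np.cos(a-.14),np.sin(a-.14)]); x=(np.array([s,z])-H)/.061; n=np.array([-x[1],x[0]])
    return a,np.arctan2(x[1],x[0]),np.array([s,z])+.034*n+.004*x
if __name__=="__main__":
    for b in [(.5673,.132),(.568,.138),(.574,.139),(.579,.139),(.5836,.139),(.5836,.132),(.5836,.124)]:
        a,t,g=loop(*b); print(b,round(a,2),round(t,2),g.round(4))
E
python3 k.py; python3 -c "
from h import *
s=env.read_state();p=s['tcp_pos'];print(s['clock'],p@[.978,-.211,0],p@[.211,.978,0],p[2],s['gripper_width'],s['gripper_force'],s['wrist_force'])"
```

```text
(0.5673, 0.132) 0.53 -0.07 [0.5738 0.1656]
(0.568, 0.138) 0.59 0.0 [0.5718 0.172 ]
(0.574, 0.139) 1.09 -0.1 [0.5815 0.1724]
(0.579, 0.139) 1.39 -0.15 [0.588 0.172]
(0.5836, 0.139) 1.63 -0.16 [0.5931 0.1719]
(0.5836, 0.132) 1.71 -0.28 [0.5969 0.1635]
(0.5836, 0.124) 1.85 -0.42 [0.6011 0.1534]
5.7 0.575249568933329 0.07724560273853637 0.17143978964472167 0.40423294453174197 0.0 [-0.55244292 -0.76738931  0.62769079]
```

Emit:
apply_moves --deltas '[[[0,0,0],[0,0,0],1],[[0,0,0],[0,0,0],1],[[0,0,0],[0,0,0],1],[[0,0,0],[0,0,0],1],[[0,0,0],[0,0,0],1],[[0,0,0],[0,0,0],1]]'

```text
clock: 6.45
tcp_pos: [0.5783, -0.0458, 0.1713]
eef_rot: [3.124, -0.334, -0.0]
wrist_force: [0.2, 0.5, -0.7]
gripper_width: 0.006
gripper_force: 0.0
```

The fingers closed on nothing (width 0.006), so I'll look.

```bash
python3 - <<'E'
from h import *
c=eyes.calibration("wrist"); im=snap("wrist","w3"); t=eyes.get_image("top")
a=cv2.resize(im[150:420,200:440],None,fx=2,fy=2)[:,:,::-1]; b=cv2.resize(t[190:280,300:400],None,fx=3.2,fy=6)[:,:,::-1]
cv2.imwrite("pics/w3z.png",np.hstack([a,b]))
ex=np.array([.978,-.211]);ey=np.array([.211,.978])
for n,s,z in(("tabtop",.5774,.175),("bar",.5673,.132),("tip",.5752,.1463)): print(n,proj(c,[*(ex*s+ey*.0772),z]))
E
```

```text
tabtop [319.41485322 288.00640482]
bar [319.51968644 272.70793205]
tip [319.48930537 269.44224846]
```

View pics/w3z.png

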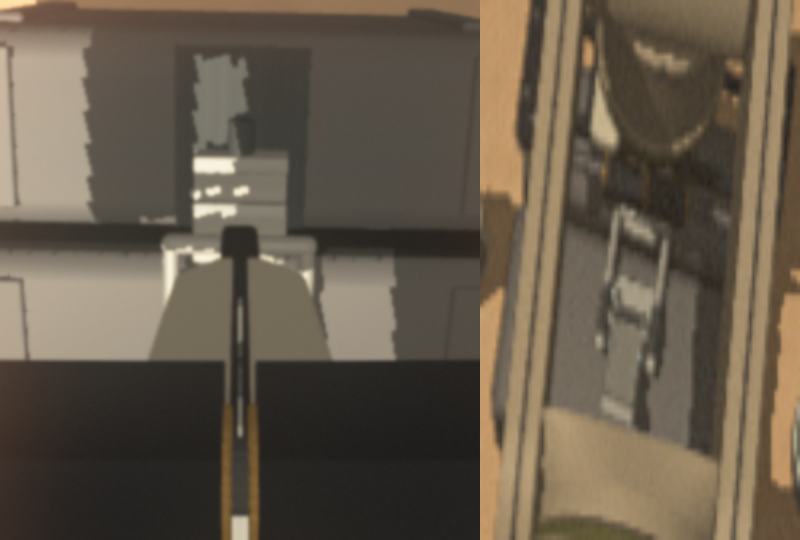

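The dark tab at zoom (240,242) lies just in front of (+x of) the closed fingertips, so they closed behind it. I'll check how far it is and where the tips really show.

```bash
python3 - <<'E'
from h import *
c=eyes.calibration("wrist"); ex=np.array([.978,-.211]);ey=np.array([.211,.978])
for r,z in((264,.132),(270,.132),(278,.175),(278,.17),(275,.1463),(228.5,.129),(253,.129)):
    P=onz(c,200+240/2,r,z); print(r,z,"s,l",P[:2]@ex,P[:2]@ey)
p=env.read_state()["tcp_pos"]; M=R.from_rotvec(env.read_state()["eef_rot"]).as_matrix()
for dx in(-.0075,0,.0075): print("tip",dx,proj(c,p+M@[dx,0,.025]),"w2 open tip L/R",)
c2=dict(c); c2["world_from_camera"]=np.array([[-0.212,-0.934,-0.287,0.657],[-0.977,0.202,0.063,-0.066],[-0.001,0.294,-0.956,0.383],[0,0,0,1]])
p2=np.array([.5779,-.0481,.2131])
for dy in(-.0465,.0465):
  for dx in(-.0075,.0075): print(dy,dx,proj(c2,p2+M@[dx,dy,.025]))
E
```

```text
264 0.132 s,l 0.5733715808247436 0.07699642432363357
270 0.132 s,l 0.569589747597418 0.0769950649894748
278 0.175 s,l 0.583143948453457 0.07700112403016648
278 0.17 s,l 0.5809744738477798 0.07700020502524577
275 0.1463 s,l 0.572483000156885 0.07699649779599403
228.5 0.129 s,l 0.59412863830563 0.07700367306498569
253 0.129 s,l 0.5791282979366124 0.0769983934312406
tip -0.0075 [319.5230107  282.98011214] w2 open tip L/R
tip 0 [319.5296209  270.41912134] w2 open tip L/R
tip 0.0075 [319.53638457 257.58209243] w2 open tip L/R
-0.0465 -0.0075 [234.19891575 283.83710746]
-0.0465 0.0075 [232.32525738 258.34687409]
0.0465 -0.0075 [402.96997412 283.80754902]
0.0465 0.0075 [404.78483856 258.2998113 ]
```

Relative to the tab in the same picture, the finger front edge shows about 3 mm behind the tab. I'll reopen partway, take a relative measurement and view it.

Emit:
apply_moves --deltas '[[[0,0,0],[0,0,0],0.65],[[0,0,0],[0,0,0],0.65],[[0,0,0],[0,0,0],0.65],[[0,0,0],[0,0,0],0.65],[[0,0,0],[0,0,0],0.65],[[0,0,0],[0,0,0],0.65],[[0,0,0],[0,0,0],0.65]]'

```text
clock: 7.42
tcp_pos: [0.5783, -0.0458, 0.1713]
eef_rot: [-3.124, 0.334, 0.0]
wrist_force: [0.5, -0.3, -0.2]
gripper_width: 0.349
gripper_force: 0.0
```

```bash
python3 - <<'E'
from h import *
c=eyes.calibration("wrist"); im=snap("wrist","w4")
cv2.imwrite("pics/w4z.png",cv2.convertScaleAbs(cv2.resize(im[200:360,215:425],None,fx=3.7,fy=3.7,interpolation=cv2.INTER_CUBIC)[:,:,::-1],alpha=1.4))
print(env.read_state()["gripper_width"])
E
```

```text
0.35163342972380074
```

View pics/w4z.png

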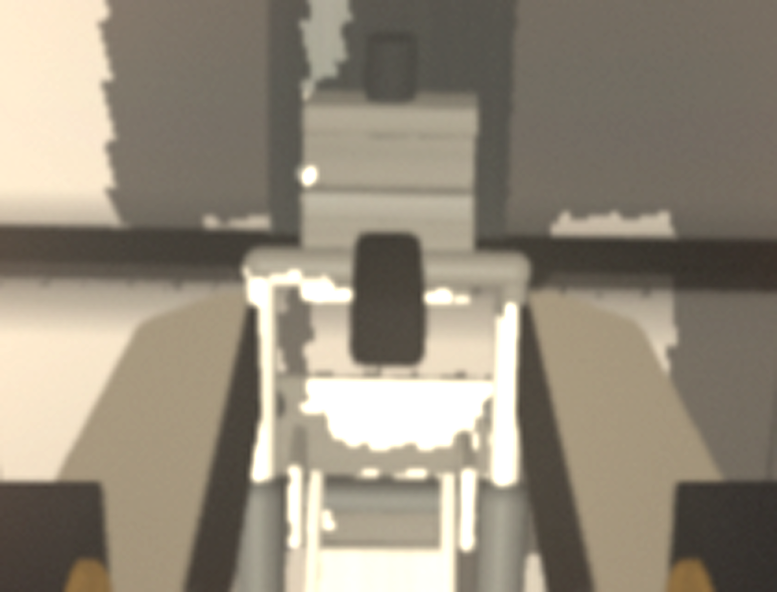

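The tab is untouched: front edge at zoom row 235, top back edge at 362. The keeper's channel shows between rows 130 and 190. The finger spacing at the tips looks too wide for the nominal tip height, so the tips may sit higher than I assumed. Checking.

```bash
python3 - <<'E'
from h import *
c=eyes.calibration("wrist"); ex=np.array([.978,-.211]);ey=np.array([.211,.978])
print("nose",env.nose_length); s=env.read_state(); w=.093*s["gripper_width"]; print(s["tcp_pos"],s["eef_rot"])
for row in (278,282,290):
  o,a=ray(c,215+248/3.7,row); _,b=ray(c,215+528/3.7,row)
  # depth where lateral spacing = w
  t=w/np.linalg.norm(a-b); P=o+t*(a+b)/2; print(row,"tip mid s,l,z",P[:2]@ex,P[:2]@ey,P[2])
T=np.array(c["world_from_camera"])
print("cam in tool",R.from_rotvec(s["eef_rot"]).as_matrix().T@(T[:3,3]-s["tcp_pos"]))
g=cv2.cvtColor(cv2.imread("pics/w4.png"),6)
for y in range(252,304,4): print(y,g[y,268:372:3])
E
```

```text
nose 0.025
[ 0.5782612  -0.04577188  0.17133242] [-3.12377498e+00  3.33934819e-01  3.52243428e-05]
278 tip mid s,l,z 0.5892454441305122 0.07706270889760525 0.18908915268228055
282 tip mid s,l,z 0.5875982621487643 0.07706212308981834 0.18961632612575338
290 tip mid s,l,z 0.5843057510362621 0.07706094546588327 0.190676746986072
cam in tool [ 0.08086489  0.00017265 -0.17182793]
252 [ 80  81  81  80  79  79  79  65  64  71 119 120 118 118 116 115 113 112
 110 110 108 107 106 106 105  77  64  63  69  81  79  79  79  79  79]
256 [ 77  77  77  76  77  77  76  66  63  71 125 126 128 127 128 127 127 127
 127 127 127 127 127 128 127  83  63  65  75  77  77  77  77  84  77]
260 [ 72 121 100 108 122 128 123  69  64  70 117 121 119 120 120 119 119 118
 118 119 119 117 118 118 118  83  65  65  72  73  73  74  99 134 129]
264 [ 46  45  45  46  45  45  46  48  47  57 118 120 120 120 112  51  46  46
  47  50  97 119 120 120 120  76  54  54  50  49  49  49  59  61  62]
268 [ 46  46  46  46  49  96 104 104 104 103 106 105 106 106  86  45  45  46
  47  46  63 105 106 105 105  92  88  85  84  75  46  44 
[... 488 characters left out ...]
25  94  82  94 130 130 130  65  53  54  54
  54  55  54 122 130 129 128 128 128 116 238 102  73 110 110 110 109]
288 [110 110 110 110  82  54 203 126  83  83  91 144 145 144  69  54  54  55
  54  55  54 133 141 140 140 139 139 178 244 101  57 108 110 109 110]
292 [109 110 109 109  61  50 189 127  84  84 123 161 162 160  66  54  55  55
  54  54  57 155 158 157 157 157 156 185 243  83  51 101 111 110 109]
296 [110 110 111 104  50  51 188 138  90  85 152 162 163 162  93  54  54  55
  56  56  73 160 161 160 160 160 159 191 241  82  53  83 111 110 110]
300 [109 111 109  88  49  50 181 129 103  89 126 132 135 159 155 131 116 150
 149 142 148 159 155 149 134 157 154 196 239  69  52  61 111 111 110]
```

The closed fingers hid the tab's top face, and the spacing puts the visible tips at z≈0.17. So the fingers are too high, not behind the tab. I'll lower 9 mm, which is clear of the bar either way, and close.

Emit:
apply_moves --deltas '[[[0,0,0],[0,0,0.15],0.65],[[0,0,0],[0,0,0.15],0.65],[[0,0,0],[0,0,0],0.9],[[0,0,0],[0,0,0],1],[[0,0,0],[0,0,0],1],[[0,0,0],[0,0,0],1],[[0,0,0],[0,0,0],1],[[0,0,0],[0,0,0],1]]'

```text
clock: 8.48
tcp_pos: [0.5784, -0.0458, 0.1625]
eef_rot: [-3.124, 0.334, -0.0]
wrist_force: [0.2, 0.9, -0.2]
gripper_width: 0.1
gripper_force: 30.0
```

The tab is gripped (9.3 mm, 30 N). I'll lift slightly and begin drawing the loop forward.

Emit:
apply_moves --deltas '[[[0,0,0],[-0.03,0,-0.1],1],[[0,0,0],[-0.03,0,-0.1],1],[[0,0,0],[0,0,0],1]]'

```text
clock: 8.85
tcp_pos: [0.5763, -0.0453, 0.1683]
eef_rot: [-3.124, 0.334, 0.001]
wrist_force: [-0.8, 0.7, -2.8]
gripper_width: 0.098
gripper_force: 30.0
```

Emit:
apply_moves --deltas '[[[0,0,0],[0.08,0,0],1],[[0,0,0],[0.08,0,0],1],[[0,0,0],[0.08,0,0],1],[[0,0,0],[0.08,0,0],1],[[0,0,0],[0,0,0],1]]'

```text
clock: 9.48
tcp_pos: [0.5862, -0.0475, 0.1685]
eef_rot: [3.124, -0.334, 0.001]
wrist_force: [-1.9, 0.9, -0.0]
gripper_width: 0.097
gripper_force: 30.0
```

Emit:
apply_moves --deltas '[[[0,0,0],[0.08,0,0],1],[[0,0,0],[0.08,0,0],1],[[0,0,0],[0.08,0,0],1],[[0,0,0],[0.08,0,0],1],[[0,0,0],[0.06,0,0],1],[[0,0,0],[0,0,0],1]]'

```text
clock: 10.22
tcp_pos: [0.5975, -0.05, 0.1686]
eef_rot: [3.124, -0.334, 0.001]
wrist_force: [-0.2, -0.4, 1.2]
gripper_width: 0.097
gripper_force: 30.0
```

```bash
python3 - <<'E'
from h import *
c=eyes.calibration("wrist"); im=snap("wrist","w5"); s=env.read_state(); p=s["tcp_pos"]
print(p@[.978,-.211,0],p@[.211,.978,0],p[2])
ex=np.array([.978,-.211]);ey=np.array([.211,.978])
for n,q,z in(("bar",.5836,.139),("farlip",.5907,.129),("chan",.5836,.129),("tip up",.52,.189)): print(n,proj(c,[*(ex*q+ey*.0772),z]))
cv2.imwrite("pics/w5z.png",cv2.convertScaleAbs(cv2.resize(im[200:360,215:425],None,fx=3.7,fy=3.7,interpolation=cv2.INTER_CUBIC)[:,:,::-1],alpha=1.4))
E
```

```text
0.5948850107169913 0.07719855152167958 0.1686675985613144
bar [319.36536799 284.88581862]
farlip [319.38816189 266.70263223]
chan [319.39048165 277.86700639]
tip up [319.24637424 442.51215906]
```

View pics/w5z.png

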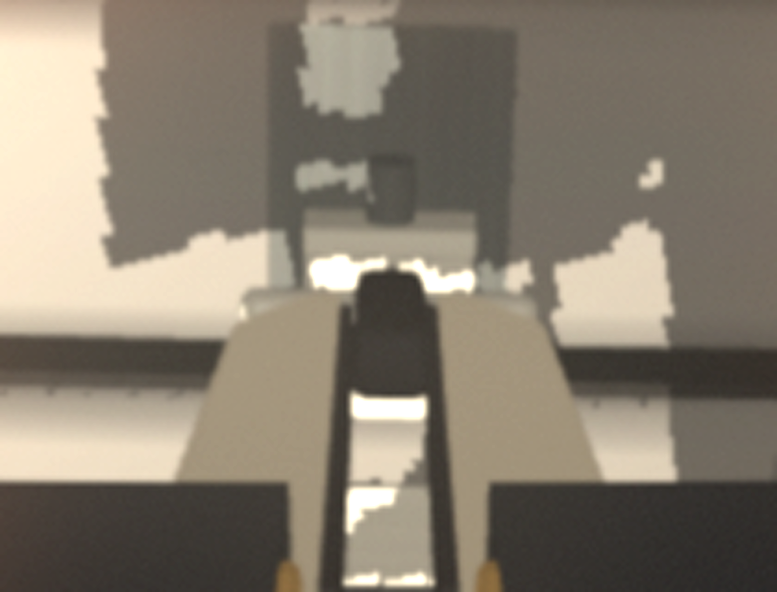

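The bar (zoom row about 300, corrected to about 283 for its height) is over the channel (rows 247–305). I'll lower in small steps and watch the force.

Emit:
apply_moves --deltas '[[[0,0,0],[0.04,0,0.09],1],[[0,0,0],[0.04,0,0.09],1],[[0,0,0],[0,0,0],1]]'

```text
clock: 10.65
tcp_pos: [0.5996, -0.0504, 0.1627]
eef_rot: [3.124, -0.334, 0.0]
wrist_force: [-0.1, -0.5, 2.0]
gripper_width: 0.105
gripper_force: 30.0
```

Emit:
apply_moves --deltas '[[[0,0,0],[0.03,0,0.06],1],[[0,0,0],[0.02,0,0.04],1],[[0,0,0],[0,0,0],1]]'

```text
clock: 11.02
tcp_pos: [0.6007, -0.0507, 0.1597]
eef_rot: [-3.124, 0.334, 0.001]
wrist_force: [-1.8, -0.5, 1.8]
gripper_width: 0.098
gripper_force: 30.0
```

Emit:
apply_moves --deltas '[[[0,0,0],[0.02,0,0.05],1],[[0,0,0],[0,0,0],1]]'

```text
clock: 11.28
tcp_pos: [0.6014, -0.0508, 0.1583]
eef_rot: [3.124, -0.334, -0.0]
wrist_force: [-2.3, -1.6, 0.8]
gripper_width: 0.1
gripper_force: 30.0
```

Emit:
apply_moves --deltas '[[[0,0,0],[0.03,0,0.05],1],[[0,0,0],[0.02,0,0.05],1],[[0,0,0],[0,0,0],1]]'

```text
clock: 11.65
tcp_pos: [0.6029, -0.0511, 0.1553]
eef_rot: [-3.124, 0.334, 0.0]
wrist_force: [-2.0, -0.3, 2.3]
gripper_width: 0.1
gripper_force: 30.0
```

Emit:
apply_moves --deltas '[[[0,0,0],[0.02,0,0.04],1],[[0,0,0],[0.02,0,0.04],1],[[0,0,0],[0,0,0],1]]'

```text
clock: 12.02
tcp_pos: [0.6041, -0.0514, 0.1529]
eef_rot: [3.124, -0.334, -0.0]
wrist_force: [-1.7, -1.9, 0.7]
gripper_width: 0.097
gripper_force: 30.0
```

Emit:
apply_moves --deltas '[[[0,0,0],[0.02,0,0.04],1],[[0,0,0],[0.01,0,0.03],1],[[0,0,0],[0,0,0],1]]'

```text
clock: 12.4
tcp_pos: [0.605, -0.0515, 0.1509]
eef_rot: [3.124, -0.334, -0.0]
wrist_force: [-2.1, -1.7, 1.7]
gripper_width: 0.101
gripper_force: 30.0
```

Emit:
apply_moves --deltas '[[[0,0,0],[0,0,0.04],1],[[0,0,0],[0,0,0],1]]'

```text
clock: 12.65
tcp_pos: [0.6051, -0.0516, 0.1497]
eef_rot: [3.124, -0.334, 0.001]
wrist_force: [-0.7, -0.6, 1.6]
gripper_width: 0.102
gripper_force: 30.0
```

```bash
python3 - <<'E'
from h import *; from k import loop
from scipy.optimize import fsolve
s=env.read_state();p=s["tcp_pos"]; g=np.array([p@[.978,-.211,0]-.5753+.5738,p[2]-.1625+.1656])
b=fsolve(lambda b:loop(*b)[2]-g,[.5836,.128]); print(g,b,loop(*b)[:2],s["wrist_force"])
E
```

```text
[0.60115251 0.15283892] [0.58344029 0.12354255] (1.8567734820242634, np.float64(-0.42667711553336807)) [-0.67798681 -0.6030969   1.60420199]
```

The model puts the bar at z≈0.1235, which is floor level, with no lip force. I'll confirm with a small tug toward the near side.

Emit:
apply_moves --deltas '[[[0,0,0],[-0.06,0,0],1],[[0,0,0],[-0.06,0,0],1],[[0,0,0],[0,0,0],1]]'

```text
clock: 13.02
tcp_pos: [0.6028, -0.0511, 0.1507]
eef_rot: [3.123, -0.334, 0.006]
wrist_force: [5.0, -2.6, 1.8]
gripper_width: 0.099
gripper_force: 30.0
```

It resists with about 5.6 N, so the bar is hooked. I'll relax, release and rise.

Emit:
apply_moves --deltas '[[[0,0,0],[0.1,0,0],1],[[0,0,0],[0,0,0],0.6],[[0,0,0],[0,0,0],0.5],[[0,0,0],[0,0,0],0.5],[[0,0,0],[0,0,0],0.5],[[0,0,0],[0,0,0],0.5],[[0,0,0],[0,0,-0.7],0.5],[[0,0,0],[0,0,-1],0.5],[[0,0,0],[0,0,-1],0.5],[[0,0,0],[0,0,0],1]]'

```text
clock: 14.28
tcp_pos: [0.6066, -0.0518, 0.2359]
eef_rot: [3.123, -0.334, 0.012]
wrist_force: [0.1, -0.4, 0.6]
gripper_width: 0.436
gripper_force: 0.0
```

```bash
python3 - <<'E'
from h import *
c=eyes.calibration("wrist"); im=snap("wrist","w6"); s=env.read_state(); p=s["tcp_pos"]; print(s["clock"],p,p@[.978,-.211,0],p@[.211,.978,0],s["gripper_width"])
ex=np.array([.978,-.211]);ey=np.array([.211,.978])
for n,q,z in(("bar",.5836,.124),("farlip",.5907,.129),("handletip",.5415,.187)): print(n,proj(c,[*(ex*q+ey*.0772),z]))
cv2.imwrite("pics/w6z.png",cv2.convertScaleAbs(cv2.resize(im[160:400,200:440],None,fx=2.4,fy=2.4,interpolation=cv2.INTER_CUBIC)[:,:,::-1],alpha=1.4))
E
```

```text
14.325 [ 0.60558209 -0.05161891  0.23345525] 0.6031508783591271 0.07729452893955005 0.40010452196831553
bar [319.80526468 252.73053639]
farlip [319.80209654 246.08148517]
handletip [319.71381304 345.03037499]
```

View pics/w6z.png

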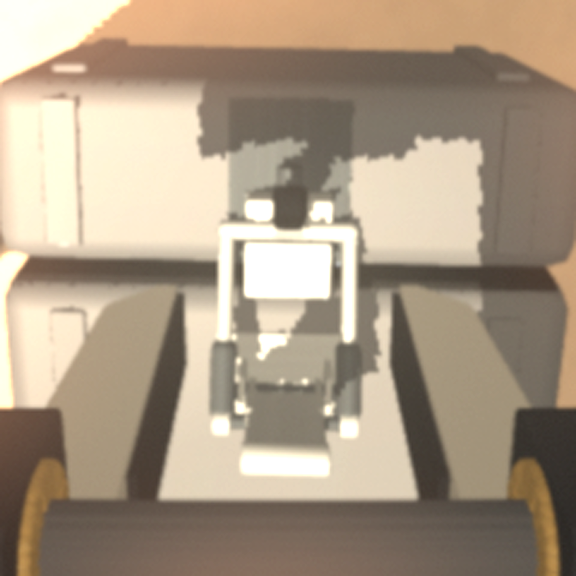

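The bar sits at zoom row 231 between the near crown and the far lip, and the lever stands just past upright with its bead at (285,463). To learn the true fingertip height, I'll close the fingers and feel for the case top (z=0.118) beside the latch.

Emit:
apply_moves --deltas '[[[0,0,0],[0,-1,0],1],[[0,0,0],[0,-1,0],1],[[0,0,0],[-1,0,0],1],[[0,0,0],[-1,0,0],1],[[0,0,0],[-1,0,0],1],[[0,0,0],[-0.8,0,0],1],[[0,0,0],[0,0,1],1],[[0,0,0],[0,0,1],1],[[0,0,0],[0,0,0.5],1],[[0,0,0],[0,0,0],1]]'

```text
clock: 15.58
tcp_pos: [0.5045, 0.0314, 0.1542]
eef_rot: [3.124, -0.334, -0.005]
wrist_force: [-0.3, 0.3, 0.6]
gripper_width: 0.007
gripper_force: 0.0
```

Emit:
apply_moves --deltas '[[[0,0,0],[0,0,0.1],1],[[0,0,0],[0,0,0.1],1],[[0,0,0],[0,0,0],1]]'

```text
clock: 15.95
tcp_pos: [0.5059, 0.0313, 0.1501]
eef_rot: [-3.124, 0.334, -0.001]
wrist_force: [-0.4, -0.2, 0.6]
gripper_width: 0.006
gripper_force: 0.0
```

Emit:
apply_moves --deltas '[[[0,0,0],[0,0,0.1],1],[[0,0,0],[0,0,0.1],1],[[0,0,0],[0,0,0],1]]'

```text
clock: 16.32
tcp_pos: [0.5053, 0.0314, 0.1433]
eef_rot: [3.124, -0.334, -0.001]
wrist_force: [-1.3, 0.4, -0.9]
gripper_width: 0.003
gripper_force: 0.0
```

Emit:
apply_moves --deltas '[[[0,0,0],[0,0,0.07],1],[[0,0,0],[0,0,0],1]]'

```text
clock: 16.58
tcp_pos: [0.5055, 0.0313, 0.1415]
eef_rot: [-3.124, 0.334, 0.0]
wrist_force: [-0.5, 0.5, 0.2]
gripper_width: 0.006
gripper_force: 0.0
```

Emit:
apply_moves --deltas '[[[0,0,0],[0,0,0.07],1],[[0,0,0],[0,0,0],1]]'

```text
clock: 16.82
tcp_pos: [0.5055, 0.0313, 0.1393]
eef_rot: [3.124, -0.334, -0.001]
wrist_force: [-0.2, 1.2, 0.2]
gripper_width: 0.005
gripper_force: 0.0
```

Emit:
apply_moves --deltas '[[[0,0,0],[0,0,0.07],1],[[0,0,0],[0,0,0.07],1],[[0,0,0],[0,0,0],1]]'

```text
clock: 17.2
tcp_pos: [0.5054, 0.0314, 0.135]
eef_rot: [-3.124, 0.334, 0.001]
wrist_force: [0.0, -0.0, 0.2]
gripper_width: 0.005
gripper_force: 0.0
```

Emit:
apply_moves --deltas '[[[0,0,0],[0,0,0.06],1],[[0,0,0],[0,0,0.06],1],[[0,0,0],[0,0,0],1]]'

```text
clock: 17.58
tcp_pos: [0.5055, 0.0313, 0.1315]
eef_rot: [3.124, -0.334, -0.001]
wrist_force: [0.2, -0.7, 0.4]
gripper_width: 0.005
gripper_force: 0.0
```

Emit:
apply_moves --deltas '[[[0,0,0],[0,0,0.06],1],[[0,0,0],[0,0,0.06],1],[[0,0,0],[0,0,0],1]]'

```text
clock: 17.95
tcp_pos: [0.5055, 0.0313, 0.1279]
eef_rot: [3.124, -0.334, -0.001]
wrist_force: [-0.2, 0.6, 0.4]
gripper_width: 0.002
gripper_force: 0.0
```

Emit:
apply_moves --deltas '[[[0,0,0],[0,0,0.06],1],[[0,0,0],[0,0,0.06],1],[[0,0,0],[0,0,0],1]]'

```text
clock: 18.32
tcp_pos: [0.5055, 0.0313, 0.1243]
eef_rot: [3.124, -0.334, -0.001]
wrist_force: [-0.2, -0.2, -0.0]
gripper_width: 0.003
gripper_force: 0.0
```

Emit:
apply_moves --deltas '[[[0,0,0],[0,0,0.06],1],[[0,0,0],[0,0,0],1]]'

```text
clock: 18.58
tcp_pos: [0.5055, 0.0314, 0.1225]
eef_rot: [-3.124, 0.334, 0.001]
wrist_force: [0.3, 0.6, -0.1]
gripper_width: 0.002
gripper_force: 0.0
```

Emit:
apply_moves --deltas '[[[0,0,0],[0,0,0.06],1],[[0,0,0],[0,0,0],1]]'

```text
clock: 18.82
tcp_pos: [0.5055, 0.0313, 0.1207]
eef_rot: [3.124, -0.334, -0.0]
wrist_force: [-0.3, -0.0, 0.2]
gripper_width: 0.002
gripper_force: 0.0
```

Emit:
apply_moves --deltas '[[[0,0,0],[0,0,0.06],1],[[0,0,0],[0,0,0],1]]'

```text
clock: 19.08
tcp_pos: [0.5055, 0.0313, 0.1189]
eef_rot: [3.124, -0.334, -0.0]
wrist_force: [-0.0, 0.3, 0.7]
gripper_width: 0.006
gripper_force: 0.0
```

Emit:
apply_moves --deltas '[[[0,0,0],[0,0,0.06],1],[[0,0,0],[0,0,0],1]]'

```text
clock: 19.32
tcp_pos: [0.5055, 0.0313, 0.1171]
eef_rot: [-3.124, 0.334, 0.0]
wrist_force: [-0.6, 0.4, 0.2]
gripper_width: 0.003
gripper_force: 0.0
```

Emit:
apply_moves --deltas '[[[0,0,0],[0,0,0.06],1],[[0,0,0],[0,0,0],1]]'

```text
clock: 19.58
tcp_pos: [0.5055, 0.0313, 0.1154]
eef_rot: [3.124, -0.334, -0.0]
wrist_force: [0.0, -1.1, 0.9]
gripper_width: 0.007
gripper_force: 0.0
```

Emit:
apply_moves --deltas '[[[0,0,0],[0,0,0.06],1],[[0,0,0],[0,0,0],1]]'

```text
clock: 19.82
tcp_pos: [0.5055, 0.0313, 0.1135]
eef_rot: [-3.124, 0.334, 0.0]
wrist_force: [0.5, -0.1, 0.3]
gripper_width: 0.008
gripper_force: 0.0
```

Still no contact. Together with the grip evidence, this puts the real tips 4–12 mm above the reported TCP. I'll continue gently.

Emit:
apply_moves --deltas '[[[0,0,0],[0,0,0.05],1],[[0,0,0],[0,0,0],1]]'

```text
clock: 20.08
tcp_pos: [0.5058, 0.0313, 0.1124]
eef_rot: [-3.124, 0.334, -0.001]
wrist_force: [0.2, 0.7, 1.4]
gripper_width: 0.006
gripper_force: 0.7
```

Emit:
apply_moves --deltas '[[[0,0,0],[0,0,0.05],1],[[0,0,0],[0,0,0],1]]'

```text
clock: 20.32
tcp_pos: [0.5058, 0.0313, 0.1124]
eef_rot: [3.124, -0.334, 0.001]
wrist_force: [-7.2, 0.3, 14.5]
gripper_width: 0.006
gripper_force: 6.9
```

Emit:
apply_moves --deltas '[[[0,0,0],[0,0,0.05],1],[[0,0,0],[0,0,0],1]]'

```text
clock: 20.58
tcp_pos: [0.5059, 0.0313, 0.1123]
eef_rot: [3.124, -0.334, 0.001]
wrist_force: [-13.2, 0.3, 26.0]
gripper_width: 0.004
gripper_force: 12.8
```

Emit:
apply_moves --deltas '[[[0,0,0],[0,0,0.05],1],[[0,0,0],[0,0,0],1]]'

```text
clock: 20.82
tcp_pos: [0.5059, 0.0313, 0.1122]
eef_rot: [3.124, -0.334, 0.001]
wrist_force: [-20.9, 0.2, 37.2]
gripper_width: 0.007
gripper_force: 18.8
```

Contact found: the tips touch z=0.118 at TCP 0.1124, so they lie about 5.6 mm above the TCP, with stiffness about 8 N/mm. I'll back off and go to the far side of the upright handle.

Emit:
apply_moves --deltas '[[[0,0,0],[0,0,-0.67],1],[[0,0,0],[0,0,-1],1],[[0,0,0],[0,0,-1],1],[[0,0,0],[0,0,-1],1],[[0,0,0],[0.9,0,0],1],[[0,0,0],[0.9,0,0],1],[[0,0,0],[0.92,1,0],1],[[0,0,0],[0,1,0],1],[[0,0,0],[0,0,0],1],[[0,0,0],[0,0,0],1]]'

```text
clock: 22.08
tcp_pos: [0.5726, -0.0441, 0.2177]
eef_rot: [-3.123, 0.334, 0.0]
wrist_force: [-0.7, 0.1, 0.5]
gripper_width: 0.003
gripper_force: 0.0
```

```bash
cat > st.py <<'E'
from h import *
s=env.read_state();p=s["tcp_pos"]; f=s["wrist_force"]
print(round(s["clock"],2),"s %.4f l %.4f z %.4f"%(p@[.978,-.211,0],p@[.211,.978,0],p[2]),"Fs %.1f Fz %.1f"%(f@[.978,-.211,0],f[2]),R.from_rotvec(s["eef_rot"]).as_matrix()[:,0].round(3))
E
python3 st.py
```

```text
22.07 s 0.5694 l 0.0777 z 0.2177 Fs -0.7 Fz 0.5 [ 0.977 -0.212 -0.   ]
```

Emit:
apply_moves --deltas '[[[0,0,0],[0,0.02,0.7],1],[[0,0,0],[0,0,0.67],1],[[0,0,0],[-0.3,0,0],1],[[0,0,0],[-0.2,0,0],1],[[0,0,0],[-0.15,0,0],1],[[0,0,0],[-0.15,0,0],1],[[0,0,0],[0,0,0],1]]'

```text
clock: 22.95
tcp_pos: [0.5495, -0.0402, 0.1777]
eef_rot: [3.124, -0.334, 0.003]
wrist_force: [1.0, -0.4, 1.3]
gripper_width: 0.008
gripper_force: 0.9
```

Emit:
apply_moves --deltas '[[[0,0,0],[-0.1,0,0],1],[[0,0,0],[-0.1,0,0],1],[[0,0,0],[-0.13,0,0],1],[[0,0,0],[0,0,0],1]]'

```text
clock: 23.45
tcp_pos: [0.5389, -0.0379, 0.1765]
eef_rot: [-3.124, 0.334, 0.001]
wrist_force: [0.2, 0.0, 0.7]
gripper_width: 0.004
gripper_force: 0.2
```

```bash
python3 st.py
```

```text
23.45 s 0.5350 l 0.0767 z 0.1765 Fs 0.2 Fz 0.7 [ 0.977 -0.211 -0.001]
```

Emit:
apply_moves --deltas '[[[0,0,0],[-0.12,0,0],1],[[0,0,0],[-0.12,0,0.01],1],[[0,0,0],[-0.12,0,0.02],1],[[0,0,0],[-0.1,0,0.02],1],[[0,0,0],[0,0,0],1]]'

```text
clock: 24.08
tcp_pos: [0.5258, -0.035, 0.1751]
eef_rot: [-3.124, 0.334, 0.0]
wrist_force: [3.6, -0.4, -2.8]
gripper_width: 0.003
gripper_force: 1.8
```

Emit:
apply_moves --deltas '[[[0,0,0],[-0.1,0,0.03],1],[[0,0,0],[-0.1,0,0.03],1],[[0,0,0],[-0.1,0,0.04],1],[[0,0,0],[0,0,0],1]]'

```text
clock: 24.58
tcp_pos: [0.5177, -0.0331, 0.1725]
eef_rot: [-3.124, 0.334, -0.002]
wrist_force: [7.0, 0.8, -3.9]
gripper_width: 0.006
gripper_force: 3.0
```

```bash
python3 st.py
```

```text
24.57 s 0.5133 l 0.0768 z 0.1725 Fs 6.7 Fz -3.9 [ 0.977 -0.211  0.001]
```

Emit:
apply_moves --deltas '[[[0,0,0],[-0.1,0,0.05],1],[[0,0,0],[-0.1,0,0.05],1],[[0,0,0],[0,0,0],1]]'

```text
clock: 24.95
tcp_pos: [0.5122, -0.0318, 0.1698]
eef_rot: [-3.123, 0.334, -0.004]
wrist_force: [6.5, -0.1, -1.8]
gripper_width: 0.006
gripper_force: 3.4
```

Emit:
apply_moves --deltas '[[[0,0,0],[-0.08,0,0.05],1],[[0,0,0],[-0.08,0,0.05],1],[[0,0,0],[0,0,0],1]]'

```text
clock: 25.32
tcp_pos: [0.5078, -0.0308, 0.1671]
eef_rot: [-3.123, 0.334, -0.005]
wrist_force: [8.8, 1.0, -2.1]
gripper_width: 0.004
gripper_force: 3.7
```

```bash
python3 st.py
```

```text
25.32 s 0.5032 l 0.0770 z 0.1671 Fs 8.4 Fz -2.1 [ 0.977 -0.211  0.003]
```

Emit:
apply_moves --deltas '[[[0,0,0],[-0.08,0,0.07],1],[[0,0,0],[-0.08,0,0.07],1],[[0,0,0],[0,0,0],1]]'

```text
clock: 25.7
tcp_pos: [0.5031, -0.0298, 0.1632]
eef_rot: [-3.123, 0.334, -0.005]
wrist_force: [5.9, 1.7, 0.3]
gripper_width: 0.005
gripper_force: 2.7
```

Emit:
apply_moves --deltas '[[[0,0,0],[-0.07,0,0.07],1],[[0,0,0],[-0.07,0,0.07],1],[[0,0,0],[0,0,0],1]]'

```text
clock: 26.08
tcp_pos: [0.499, -0.0289, 0.159]
eef_rot: [-3.124, 0.334, -0.005]
wrist_force: [4.9, 1.5, 1.6]
gripper_width: 0.004
gripper_force: 2.3
```

```bash
python3 st.py
```

```text
26.07 s 0.4941 l 0.0770 z 0.1590 Fs 4.5 Fz 1.6 [ 0.977 -0.211  0.003]
```

Emit:
apply_moves --deltas '[[[0,0,0],[-0.06,0,0.06],1],[[0,0,0],[-0.06,0,0.07],1],[[0,0,0],[0,0,0],1]]'

```text
clock: 26.45
tcp_pos: [0.4953, -0.0282, 0.155]
eef_rot: [-3.124, 0.334, -0.004]
wrist_force: [4.8, 0.4, 1.3]
gripper_width: 0.005
gripper_force: 2.1
```

Emit:
apply_moves --deltas '[[[0,0,0],[-0.05,0,0.07],1],[[0,0,0],[-0.05,0,0.08],1],[[0,0,0],[0,0,0],1]]'

```text
clock: 26.82
tcp_pos: [0.4917, -0.0276, 0.1499]
eef_rot: [-3.124, 0.334, -0.002]
wrist_force: [5.2, -0.3, 2.4]
gripper_width: 0.005
gripper_force: 2.2
```

Emit:
apply_moves --deltas '[[[0,0,0],[-0.04,0,0.08],1],[[0,0,0],[-0.03,0,0.08],1],[[0,0,0],[0,0,0],1]]'

```text
clock: 27.2
tcp_pos: [0.4886, -0.0271, 0.144]
eef_rot: [3.124, -0.334, -0.002]
wrist_force: [2.9, 0.8, -0.4]
gripper_width: 0.008
gripper_force: 1.1
```

```bash
python3 st.py
```

```text
27.2 s 0.4836 l 0.0766 z 0.1440 Fs 2.6 Fz -0.4 [ 0.977 -0.211 -0.001]
```

Emit:
apply_moves --deltas '[[[0,0,0],[-0.03,0,0.08],1],[[0,0,0],[-0.03,0,0.08],1],[[0,0,0],[0,0,0],1]]'

```text
clock: 27.58
tcp_pos: [0.4869, -0.0268, 0.1392]
eef_rot: [3.124, -0.334, -0.002]
wrist_force: [0.2, -0.5, -1.1]
gripper_width: 0.004
gripper_force: 0.3
```

Emit:
apply_moves --deltas '[[[0,0,0],[-0.02,0,0.07],1],[[0,0,0],[-0.02,0,0.07],1],[[0,0,0],[0,0,0],1]]'

```text
clock: 27.95
tcp_pos: [0.486, -0.0265, 0.1352]
eef_rot: [-3.124, 0.334, 0.001]
wrist_force: [-0.3, -0.5, 0.6]
gripper_width: 0.004
gripper_force: 0.0
```

```bash
python3 st.py
```

```text
27.95 s 0.4809 l 0.0766 z 0.1352 Fs -0.2 Fz 0.6 [ 0.977 -0.211 -0.001]
```

The force vanished, so it has likely snapped over. I'll feel for the flat handle gently.

Emit:
apply_moves --deltas '[[[0,0,0],[0,0,0.08],1],[[0,0,0],[0,0,0.08],1],[[0,0,0],[0,0,0],1]]'

```text
clock: 28.32
tcp_pos: [0.4861, -0.0265, 0.1305]
eef_rot: [-3.124, 0.334, 0.001]
wrist_force: [0.2, 0.9, -0.2]
gripper_width: 0.004
gripper_force: 0.0
```

Emit:
apply_moves --deltas '[[[0,0,0],[0,0,0.06],1],[[0,0,0],[0,0,0],1]]'

```text
clock: 28.58
tcp_pos: [0.4863, -0.0265, 0.1289]
eef_rot: [3.124, -0.334, -0.0]
wrist_force: [0.9, 0.6, 0.3]
gripper_width: 0.002
gripper_force: 0.0
```

Emit:
apply_moves --deltas '[[[0,0,0],[0,0,0.05],1],[[0,0,0],[0,0,0],1]]'

```text
clock: 28.82
tcp_pos: [0.4863, -0.0265, 0.1274]
eef_rot: [-3.124, 0.334, 0.0]
wrist_force: [-0.4, 1.2, 0.1]
gripper_width: 0.006
gripper_force: 0.0
```

Emit:
apply_moves --deltas '[[[0,0,0],[0,0,0.04],1],[[0,0,0],[0,0,0],1]]'

```text
clock: 29.08
tcp_pos: [0.4865, -0.0265, 0.1267]
eef_rot: [3.124, -0.334, 0.0]
wrist_force: [-2.4, 0.5, 4.0]
gripper_width: 0.006
gripper_force: 2.0
```

Emit:
apply_moves --deltas '[[[0,0,0],[0,0,0.04],1],[[0,0,0],[0,0,0],1]]'

```text
clock: 29.32
tcp_pos: [0.4865, -0.0265, 0.1265]
eef_rot: [3.124, -0.334, 0.001]
wrist_force: [-6.3, 1.4, 12.8]
gripper_width: 0.004
gripper_force: 6.2
```

Contact is at tip height 0.132, which is a flat handle. I'll retreat to the first viewing pose and compare the pictures numerically.

Emit:
apply_moves --deltas '[[[0,0,0],[0,0,-0.9],1],[[0,0,0],[0,0,-1],1],[[0,0,0],[0,0,-1],1],[[0,0,0],[0,0,-1],1],[[0,0,0],[-0.5,0.5,-1],1],[[0,0,0],[-0.5,0.5,-1],1],[[0,0,0],[0,0,-1],1],[[0,0,0],[0,0,-1],1],[[0,0,0],[0,0,0],1],[[0,0,0],[0,0,0],1]]'

```text
clock: 30.58
tcp_pos: [0.4506, -0.0495, 0.3611]
eef_rot: [-3.124, 0.334, 0.002]
wrist_force: [0.7, 0.2, -0.2]
gripper_width: 0.001
gripper_force: 0.0
```

```bash
python3 st.py; python3 - <<'E'
from h import *
c=eyes.calibration("wrist"); im=snap("wrist","w7")
ex=np.array([.978,-.211]);ey=np.array([.211,.978])
P=lambda s,z,l=.077:proj(c,[*(ex*s+ey*l),z]).round(1)
print("bead a=0",P(.465,.130),"a=.3",P(.4677,.1467),"bar in chan",P(.580,.124),"on crown",P(.568,.132),"far lip",P(.588,.129),"seam",P(.559,.118))
g=cv2.cvtColor(im,7)
u=int(P(.52,.129)[0]); print(u)
for v in range(40,205,3): print(v,g[v,u-26:u+28:4], g[v,u-70])
E
```

```text
30.57 s 0.4511 l 0.0467 z 0.3611 Fs 0.6 Fz -0.2 [ 0.977 -0.211 -0.001]
bead a=0 [290.8 182.4] a=.3 [289.5 182.5] bar in chan [289.   65.8] on crown [288.6  77.8] far lip [288.5  56.4] seam [289.9  88.5]
289
40 [160 160 127 126 127 127 125 124 125 123 123 124 157 159] 134
43 [160 160 126 125 126 127 124 124 124 122 124 124 152 159] 137
46 [160 159 127 125 126 127 120 114 122 122 122 123 159 159] 137
49 [161 160 125 124 126 125 116  97 117 121 122 122 157 159] 142
52 [162 160 126 125 125 125 115  96 110 119 115 122 157 159] 142
55 [163 162 126 125 121  86  86  93 116  82  83 116 157 159] 144
58 [164 162 126 217 187  84  79  97 125 126  93 107 157 159] 152
61 [164 163 126 224 200  87  84  70 124 125  96  94 158 160] 155
64 [165 164 126 200 196  85  83  65 119 120 110 119 160 161] 157
67 [168 166 121 206 219  69  65  65 129 130 167 118 155 161] 159
70 [168 216 224 223 222 172  98 116 142 210 209 204 130 159] 157
73 [170 219 195 217 219 203 185 183 211 223 212 222 144 159] 159
76 [170 222 109 222 229 230 228 229 227 227 121 202 135 164] 162
79 [158 221 111 233 240 240 240 239 239 239 119 
[... 2015 characters left out ...]
247 244 243 243 176 123 175 174 173] 188
175 [182 181 181 180 247 247 244 242 243 176 110 174 174 173] 180
178 [163 163 163 164 235 236 232 234 233 166 111 163 163 163] 162
181 [144 144 145 149 221 219 214 210 205 160 123 147 147 147] 139
184 [219 219 219 208 236 238 238 238 239 199 190 190 185 186] 212
187 [224 225 225 228 218 215 219 220 221 217 225 227 227 227] 225
190 [225 226 225 228 230 230 230 230 227 227 225 228 228 227] 226
193 [227 227 227 229 230 230 231 230 228 227 227 229 228 228] 226
196 [228 227 227 228 230 230 230 230 230 228 228 228 228 228] 227
199 [229 227 227 228 230 230 230 230 230 230 228 228 226 227] 229
202 [230 229 229 229 230 230 230 230 231 230 230 229 227 226] 229
```

The handle lies flat (bead at row 184, only a thin shadow beside it). The bar is at row 70 with the whole near crown exposed at rows 76–91, and the seam is narrow. The gripper is clear, so I'm handing in.

```bash
python3 -c "
from plant import env
print(env.finish_job())"
```

```text
the job is handed in; nothing more can be done
None
```

I hooked the loop in the keeper's channel, pushed the lever over until it lay flat and handed the job in at about 31 s; the final picture showed the bar in the channel and the seam closed, but no verdict came back.

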